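# Snap the retaining clip onto the herb slicer's tension spindle

## Task

Take the red-handled fork tool from its rest and use its two prongs, never the fingers, to push the split clip lying on the slicer's blue plate sideways into the spindle's groove until it snaps fully home, pressing on the clip with no more than about 18 newtons. Then lay the fork back in its rest, let go of it, and leave the other things on the counter where they are.

Things in the scene. Friction and masses are not known exactly. Their poses are not given: they have to be found in the camera images.
- spindle (a point): Upright belt-tension spindle in a dark slot of the herb slicer's blue top plate (155 x 130 mm, face 75 mm above the counter). Point on its axis, level with the plate's face; z up, +x is the way the clip is pushed on (the clip lies on its -x side). Its groove is a brass neck, 18 mm thick, 0 to 7.5 mm above the face; over it a dark head 22 mm thick rises to 24.5 mm.
- slide (a point): Same axis, 20 mm below the plate's face. The spindle sits on a slide along this x: a push moves it 1 to 39 mm in +x (unknown, different every time, not seen from outside) against about 4 N of drag until it meets a hard rubber stop (about 12 N per mm); only there does the clip go over the neck. The plate is 8 mm thick; it ends 80 mm or more behind (-x) the spindle; casting under it 45 mm high.
- clip_center (a point): Split spring-steel clip, 5 mm thick, lying flat on the plate. Centre of the round space for the neck, half-way up; +x points out of its mouth, towards the spindle (it may lie 0.15 rad and 3 mm askew). Two sprung jaws reach 12 mm ahead of this point, 38 mm wide over both, mouth 14 mm. Home: this point on the spindle's axis in plan.
- clip_tail (a point): Rear end of the clip's tail, 23 mm behind its centre point, half-way up. The tail is 8 mm wide and 6 mm long; beside it are the flat shoulders of a 30 mm wide bridge (17 mm behind the centre point), where the fork's prongs push. The push needed to spring the jaws over the neck is about 7 to 11 N; then it drops suddenly, and rises again with the clip home.
- fork_grip (a point): Fork tool, about 0.14 kg, lying level in its rest. Middle of the grip: red handle 18 mm wide (y), 16 mm high, from 80 mm behind to 27 mm ahead (+x) of this point. From there a steel neck 14 mm wide, 8 mm high leads to a crosspiece 30 mm wide with two prongs, all 8 mm high and centred at this point's height.
- fork_tip (a point): Midway between the tips of the fork's two prongs, 138 mm ahead of the grip point, same height; +x forwards. Each prong is 7 mm wide (8 to 15 mm either side of the middle); the gap between them, 16 mm wide and 13 mm deep, goes round the clip's tail so that both tips bear on the shoulders.
- rest_seat (a point): Where the fork's grip point belongs when it lies in its rest, 50 mm above the counter; +x is where the prongs point. Fixed rest: base 160 x 60 x 10 mm and two grey uprights, 14 mm long, 55 mm behind (bears the handle, 8 mm below this point, cheeks 26 mm apart) and 50 mm ahead (bears the neck, 4 mm below, cheeks 24 mm apart). Cheeks are 10 mm high.
- mortar: White bowl-shaped mortar, 104 mm across, 70 mm high. Bystander. Origin under its centre.
- jar_amber: Amber jar, 60 mm across, 85 mm high. Bystander. Origin under its centre.
- jar_white: White jar with red cap, 54 mm across, 75 mm high. Bystander. Origin under its centre.
- weight: Brass weight, 40 mm across, 47 mm high. Bystander. Origin under its centre.
- spanner: Steel spanner, 140 mm long, lying. Bystander.
- parts_tray: Blue parts tray, 90 x 120 mm, 28 mm high, with a spare clip in it. Bystander. Origin under its centre.
- pestle: White pestle, lying, 120 mm long, 22 mm thick. Bystander.
Not all that is in view belongs to the job. What is shaped like the part that bears fork_grip but green or orange is not meant.

How it is judged (in metres and radians):
On the way, in this order (a step that is already met when the one before it is completed fails the run):
1. the fork is lifted out of its rest (z of fork_grip in the frame of rest_seat above 0.03 m), for 0.1 s.
2. with the fork held, the clip is home in the spindle's groove (horizontal distance between clip_center and spindle below 0.0025 m and horizontal distance between fork_tip and spindle below 0.06 m and z of clip_center in the frame of spindle below 0.0075 m), for 0.2 s.
At the end, for the whole second after the job is handed in: The clip is home in the groove, its centre within 2.5 mm of the spindle's axis in plan, and the fork lies released in its rest: grip point within 20 mm of its place in plan, 5 mm in height and 0.15 rad in direction (horizontal distance between clip_center and spindle below 0.0025 m and z of clip_center in the frame of spindle below 0.0075 m and horizontal distance between fork_grip and rest_seat below 0.02 m and z of fork_grip in the frame of rest_seat between -0.005 and 0.005 m and angle between the x axis of fork_grip and the x axis of rest_seat, either way round below 0.15 rad); the robot touches nothing.
It fails at once if the fork presses on the clip with more than 18 N (contact force between fork and clip above 18 N).
It fails at once if the fork strikes or leans on the spindle with more than 25 N (contact force between fork and tensioner above 25 N).
It fails at once if the gripper or arm touches the clip (contact force between any of the fingers, the arm and clip above 0.5 N).
It fails at once if another thing on the counter is shifted by more than 30 mm (distance of any of mortar, jar_amber, jar_white, weight, spanner, parts_tray, pestle from where it was at the start of the episode above 0.03 m).
It also fails if it takes over 67 s, if anything falls off the work surface, if the arm or the gripper's body presses on something with over 40 N, if the wrist force passes 120 N, or if a joint passes its speed limit or range.

## Robot

A 6-joint arm with a two-finger parallel gripper is mounted at the origin on the work surface. World frame = base frame: x ahead of the robot, y to its left, z up, the work surface at z = 0. Lengths are in mm, angles in rad, forces in N, time in s.
With the tool pointing down it reaches from about 275 to 750 mm from the base axis. Payload 10.2 kg.
Tool frame: the origin (TCP) lies where the fingers leave the gripper's body, on its centre line; the fingertips stand 73 mm ahead of it and the grasp point (between the pads) lies 54 mm ahead of it; z points along the fingers, y is the line along which they close (so a half turn about z gives the same grasp; the last joint's range is limited). The gripper opens to 85 mm and grips with 20 to 120 N. Pads are 22 mm wide; open, the fingers measure 114 mm over their backs; the gripper's body (76 mm by 85 mm) begins 54 mm behind the grasp point. The pads swing forward as they close: fully open they stand 13 mm farther back than shut.
Start: joints at [0.88, 0.313, 1.498, -0, 1.331, -0.223], TCP at [236.748, 468.596, 303.894] pointing down, gripper open.
Joint ranges: [-2.94, 2.94], [-0.97, 2.17], [0.19, 2.56], [-1.23, 4.37], [0.02, 3.11], [-2.88, 2.88]. Speed limits (rad/s): [2.39, 2.39, 3.01, 3.14, 3.14, 3.14].

## Interface

Orientations are given as a unit quaternion [w, x, y, z].
In Python, from rig import ctrl gives the robot as it stands.
- The arm moves only by the shell command python3 -m creep 'ROWS' [OPENING] [FORCE]. ROWS is JSON, a list that holds one entry, the list of rows, each a list of 6 numbers: the shift along the world's x, y, z in units of 25 mm (1.0 is 25 mm), then the turn, a rotation vector about the world's x, y, z in units of 5 degrees (1.0 is 5 degrees). In form: [[[x, y, z, ax, ay, az], ...]]. A call has 1 to 20 rows; each row is the pose to reach, as a shift and turn from the pose commanded when the call began; what a row does not reach only later rows make up. A row lasts 1/12 s, in which the tool goes at most 41.7 mm and 7.16 degrees, less where a joint would pass 70% of its speed; a pose out of reach is approached as far as the arm can. A call with a gripper value outside its range is refused whole. OPENING is the finger opening in mm, from 0 to 85.4, set as the call begins (- or left out, the last holds). The fingers move at their own pace and stop on an object; FORCE is the grip in N (left out, the last holds). Time passes only in rows, so rows that repeat a pose let the fingers close. It gives the time, the measured TCP pose, the force, the opening and the grip force at its end, in the units of the state.
- ctrl.sense(): the state, without advancing time (a new reading comes with each control period).
- ctrl.capture(name): name is "side" or "top"; returns a dict with "image" (400x640x3 uint8, red, green, blue), "fx", "fy", "cx", "cy" (pixels), "R" (3x3) and "t" (3): a world point X has camera coordinates R X + t. Camera axes: x right, y down, z forward; pixel columns grow to the right and rows downward; lengths in mm; the calibration is good to about 2 mm. A picture is of the moment at which its call begins. There is no depth.
- ctrl.finish_job(): hands the job in; it is judged then, once.
The state is a dict: "time_s": time; "joints": joint angles; "dq": joint speeds; "tau": joint torques, N m; "eef_pos": TCP position; "ee_rot": TCP orientation; "force": force on the tool from outside, world axes, zero at the start; "wrist_torque": the same for the moment, N m; "grip_width": opening from 0.0 (shut) to 1.0 (fully open); "grip_force": force on a finger pad.
Only numpy, scipy, OpenCV 4.12 (cv2) and the standard library are available. Lean on these libraries where they do the work, as an engineer would, in place of code of your own. Each camera call takes 0.05 s, during which the arm holds its last target. There are 200 camera calls.

## Working session

There is one attempt and no reset: what is moved stays moved. The work goes in short steps, Python scripts to look and compute and a shell command to move; the robot and the scene stay as the last step left them, time stands still between calls to the robot, and variables do not carry over. Pictures are saved under pics/ and viewed, at most 10 in all, crops included, and the job is handed in when it is done.

```bash
ls; mkdir -p pics
python3 - <<'E'
from rig import ctrl
import cv2
s=ctrl.sense(); print(s)
for n in("top","side"):
    c=ctrl.capture(n); cv2.imwrite(f"pics/{n}0.png",c["image"][:,:,::-1]); print(n,c["fx"],c["cx"],c["cy"],c["R"],c["t"])
E
```

```text
pics
{'time_s': 0.0, 'joints': array([ 8.79575982e-01,  3.13462341e-01,  1.49846619e+00, -2.06274152e-05,
        1.33097456e+00, -2.23394500e-01]), 'dq': array([ 2.32615158e-05, -7.56903676e-04, -1.26419839e-03, -1.25128882e-03,
       -3.84020825e-04, -1.44470571e-03]), 'tau': array([ 1.52182333e-04, -4.12252772e+01, -2.59751880e+01, -1.68426350e-04,
        3.95067211e-03,  1.95591878e-05]), 'eef_pos': array([236.64800506, 468.44951023, 303.31773659]), 'ee_rot': array([-2.80314156e-04,  2.31783210e-01,  9.72767246e-01, -5.92315437e-04]), 'force': array([-0.0456881 ,  0.59935792, -0.53761233]), 'wrist_torque': array([ 0.00123087,  0.01640916, -0.04785637]), 'grip_force': 0.0, 'grip_width': 0.9964165457988308}
top 366.5259840047347 321.98519685010876 199.1745602395936 [[-1.09374542e-02 -9.99939955e-01 -6.76837536e-04]
 [-9.76809847e-01  1.08291945e-02 -2.13834637e-01]
 [ 2.13829126e-01 -1.67766498e-03 -9.76869638e-01]] [   4.49915058  484.29678617 1218.5610493 ]
side 391.7511316610543 324.01118145963574 204.9743684783342 [[ 0.79092611 -0.61155746 -0.0208175 ]
 [-0.41653782 -0.51316248 -0.75044021]
 [ 0.44825455  0.60221403 -0.66061041]] [-379.60288773  239.81415707  998.95255579]
```

View pics/top0.png

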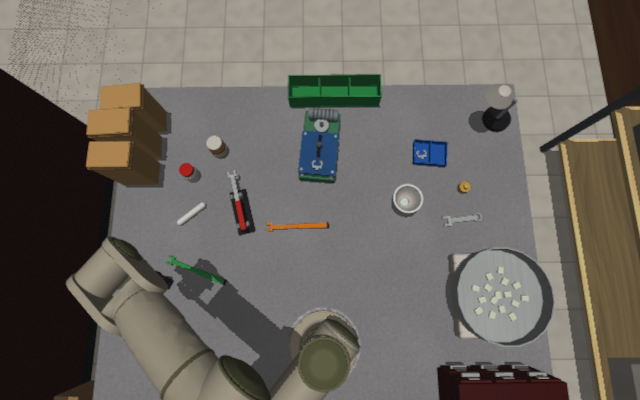

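View pics/side0.png

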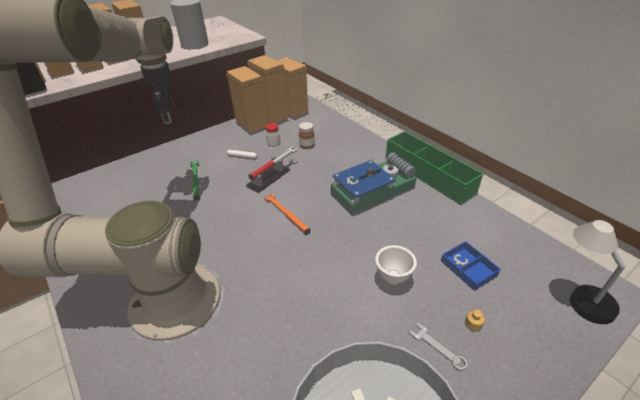

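Top view: the red fork lies in its dark rest at about (240,208), with its prongs up at (233,178). The lookalikes are an orange fork at (297,226) and a green one at (197,270). The plate is at (319,152) with a clip at (317,166); the spare clip is in the tray at (421,153). I choose the red fork and the clip on the plate, and check them in one close crop.

Run:
```python
import cv2,numpy as np
a=cv2.imread("pics/top0.png"); b=cv2.imread("pics/side0.png")
f=lambda im,x,y,w,h,s:cv2.resize(im[y:y+h,x:x+w],None,fx=s,fy=s,interpolation=cv2.INTER_CUBIC)
t=np.hstack([f(a,215,165,50,75,8),f(a,295,120,50,75,8)])
cv2.imwrite("pics/c1.png",t)
cv2.imwrite("pics/c2.png",f(b,240,130,180,90,4.4))
```

```text
(no output)
```

View pics/c1.png

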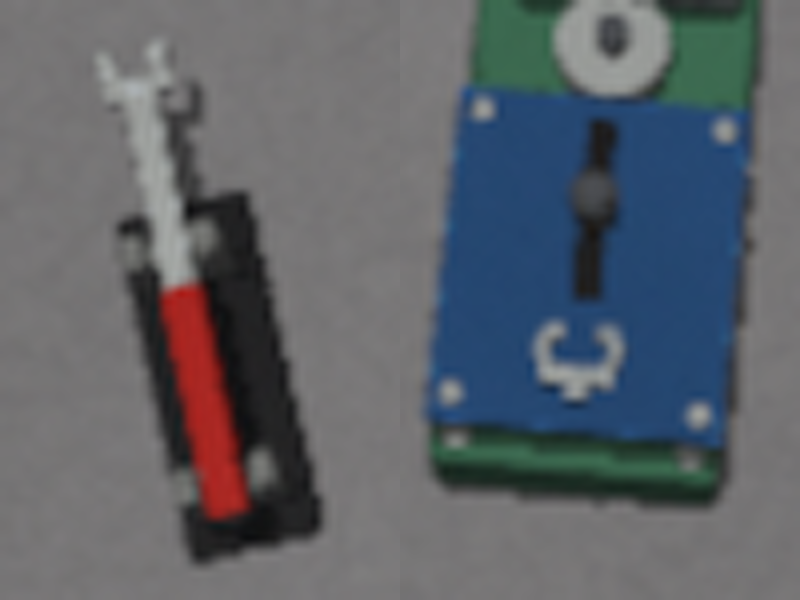

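View pics/c2.png

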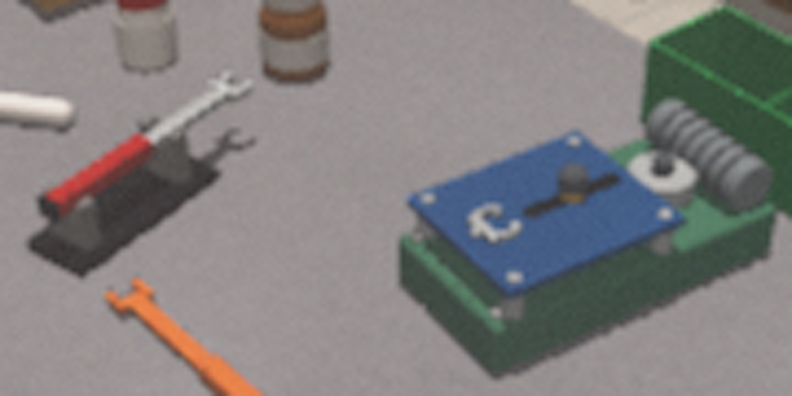

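The top crop shows the red-handled fork in its rest, with prong tips at top pixels ~(227.5,172) and (235,170). It also shows the clip on the plate at ~(317.5,165), mouth toward the slot, and the spindle head at ~(319.5,144). The side crop agrees. Next I measure them.

```bash
cat > h.py <<'E'
import cv2,numpy as np
from rig import ctrl
def ray(c,u,v,z):
    R,t=np.array(c["R"]),np.array(c["t"]); o=-R.T@t
    d=R.T@np.array([(u-c["cx"])/c["fx"],(v-c["cy"])/c["fy"],1]); return (o+d*(z-o[2])/d[2])
def proj(c,X):
    p=np.array(c["R"])@np.array(X)+np.array(c["t"]); return np.array([c["fx"]*p[0]/p[2]+c["cx"],c["fy"]*p[1]/p[2]+c["cy"]])
def mask(im,cond,box):
    x,y,w,h=box; m=np.zeros(im.shape[:2],bool); m[y:y+h,x:x+w]=cond[y:y+h,x:x+w]; return m
def chan(im):
    hsv=cv2.cvtColor(im,cv2.COLOR_RGB2HSV).astype(int); return hsv[...,0],hsv[...,1],hsv[...,2]
def plane(c,m,z):
    v,u=np.nonzero(m); return np.array([ray(c,a,b,z)[:2] for a,b in zip(u,v)])
def axis(P):
    q=P.mean(0); _,_,V=np.linalg.svd(P-q); return q,V[0]*np.sign(V[0][0]),V
E
python3 - <<'E'
from h import *
np.set_printoptions(precision=1,suppress=True)
T=ctrl.capture("top");S=ctrl.capture("side")
B={"top":dict(f=(215,165,50,75),p=(293,120,50,70),clip=(308,156,18,16),sp=(314,133,10,26)),
   "side":dict(f=(240,140,65,50),p=(325,155,75,50),clip=(344,173,16,14),sp=(350,160,40,25))}
for n,c in(("top",T),("side",S)):
    im=c["image"];H,Sa,V=chan(im);b=B[n]
    red=mask(im,((H<8)|(H>172))&(Sa>140)&(V>90),b["f"])
    P=plane(c,red,58);q,d,VV=axis(P);s=(P-q)@d
    print(n,"red n",red.sum(),q,"ang",np.degrees(np.arctan2(d[1],d[0])),"ext",s.min(),s.max())
    st=mask(im,(Sa<60)&(V>150),b["f"]); P=plane(c,st,54);q2,d2,_=axis(P);s=(P-q2)@d2
    print(" steel",st.sum(),q2,np.degrees(np.arctan2(d2[1],d2[0])),s.min(),s.max())
    bl=mask(im,(H>100)&(H<118)&(Sa>120),b["p"])
    P=plane(c,bl,75).astype(np.float32);r=cv2.minAreaRect(P);print(" plate",bl.sum(),r, cv2.boxPoints(r).tolist())
    cl=mask(im,(Sa<90)&(V>140),b["clip"]);P=plane(c,cl,80);print(" clip",cl.sum(),P.mean(0),P.min(0),P.max(0),axis(P)[2][0])
    dk=mask(im,(Sa<110)&(V<95),b["sp"]);P=plane(c,dk,75);q,d,_=axis(P);s=(P-q)@d;print(" dark",dk.sum(),q,np.degrees(np.arctan2(d[1],d[0])),s.min(),s.max())
im=T["image"]
print(im[133:160,313:327].mean(2).astype(int)); print(im[156:173,308:328].mean(2).astype(int))
E
```

```text
top red n 164 [431.  279.9] ang 14.012969062226988 ext -49.84907011101394 51.353315113961536
 steel 82 [537.9 307. ] 14.189906667303088 -55.26238973860065 52.54109398358821
 plate 1325 ((647.353271484375, 9.98373794555664), (127.69271850585938, 156.44607543945312), 83.9519271850586) [[562.8385620117188, -45.265438079833984], [718.4138793945312, -61.74904251098633], [731.8679809570312, 65.23291015625], [576.2926635742188, 81.71652221679688]]
 clip 21 [597.  18.] [585.1   1.2] [614.2  32.4] [-0.6 -0.8]
 dark 76 [672.3   8.6] -5.7603716344690366 -38.767707609615705 39.962843522108535
side red n 87 [430.2 274.5] ang 14.312848843544295 ext -47.093700659143664 48.42822415699433
 steel 1861 [481.9 284.1] 83.32004619780884 -184.56194239681977 199.052118269467
 plate 773 ((644.8018798828125, 6.419563293457031), (124.42815399169922, 149.18032836914062), 83.96676635742188) [[564.0858764648438, -47.6100959777832], [712.4398803710938, -63.289737701416016], [725.5178833007812, 60.449222564697266], [577.1638793945312, 76.12886047363281]]
 clip 49 [600.9  14.4] [584.2  -4.3] [618.7  32.8] [-0.1 -1. 
[... 2042 characters left out ...]
  72  73
   71  72]
 [ 72  73  73  71 127 141 117 115 109 101 100 101 120 125  99  72  72  72
   72  73]
 [ 73  71  73  72 128 157 155 160 153 142 142 142 150 125  75  72  72  71
   73  74]
 [ 72  73  72  72  99 124 134 140 150 151 141 138 148 123  71  72  72  72
   72  73]
 [ 73  74  73  74  65  54  61 107 146 146 109  84 103  98  72  72  71  72
   73  73]
 [ 74  73  73  74  74  74  73 106 137 130  96  72  73  72  71  72  71  73
   72  72]
 [ 74  74  74  75  72  73  72  65  55  57  65  72  71  72  72  72  71  72
   72  73]
 [ 74  75  75  74  74  73  73  71  72  72  71  71  72  72  72  71  73  71
   73  72]
 [ 67  69  71  73  78  76  75  73  73  72  73  72  72  72  73  72  72  72
   72  71]]
```

Run:
```python
from h import *
np.set_printoptions(precision=1,suppress=True,linewidth=150)
T=cv2.cvtColor(cv2.imread("pics/top0.png"),cv2.COLOR_BGR2RGB)
S=cv2.cvtColor(cv2.imread("pics/side0.png"),cv2.COLOR_BGR2RGB)
cT=ctrl.capture("top");cS=ctrl.capture("side")
for c in(cT,cS): print("cam",-np.array(c["R"]).T@c["t"])
# excess red channel over blue plate: clip & head
r=T[...,0].astype(int); print("top R"); print(r[137:172,310:326])
def edgemid(row,lo,hi,th):
    x=np.arange(lo,hi); v=r[row,lo:hi]>th; return x[v].mean() if v.any() else None
w=lambda y0,y1,x0,x1,b:(lambda a:((a*np.arange(x0,x1)).sum()/a.sum(),(a*np.arange(y0,y1)[:,None]).sum()/a.sum()))(np.clip(r[y0:y1,x0:x1]-b,0,None))
base=45
for nm,bx in dict(jaws=(160,165,309,326),bridge=(165,168,309,326),tail=(168,170,313,321)).items():
    p=w(*bx,base);print(nm,np.array(p),ray(cT,*p,80))
# slot line: weighted darkness per row
g=T.mean(2)
L=[]
for v in list(range(135,140))+list(range(149,157)):
    a=np.clip(70-g[v,313:325],0,None);u=(a*np.arange(313,325)).sum()/a.sum();L.append(ray(cT,u,v,75)[:2])
L=np.array(L);q,d,_=axis(L);print("slot",q,np.degrees(np.arctan2(d[1],d[0])), "at x=597:",q[1]+(597-q[0])*d[1]/d[0],"res",np.round((L-q)@[-d[1],d[0]],1))
rs=S[...,0].astype(int); print("side R");print(rs[160:190,342:382])
```

```text
cam [ 212.6    1.3 1293.9]
cam [ -47.7 -710.7  832. ]
top R
[[ 37  37  37  38  38  38  38  37  35  30  29  28  34  37  37  37]
 [ 38  37  38  38  38  38  39  37  33  31  31  30  34  38  36  38]
 [ 37  37  37  38  38  38  38  38  34  31  31  32  36  39  38  38]
 [ 38  38  38  38  38  38  38  36  36  34  32  33  37  38  38  39]
 [ 38  38  38  37  36  38  41  46  53  54  47  40  39  39  38  38]
 [ 38  39  38  38  37  39  49  63  71  72  67  54  43  39  39  38]
 [ 38  38  39  38  37  42  55  70  75  75  72  62  47  38  39  38]
 [ 38  39  38  38  37  38  52  67  72  73  68  59  48  37  38  38]
 [ 37  37  37  37  37  36  47  62  67  67  55  45  42  39  38  37]
 [ 37  37  36  36  37  37  39  48  54  55  50  38  32  36  36  38]
 [ 38  37  36  36  36  37  34  30  33  37  35  27  31  38  36  36]
 [ 36  38  37  36  37  38  35  33  31  30  34  33  32  37  37  36]
 [ 35  37  37  38  38  38  36  34  28  24  31  35  37  37  37  36]
 [ 37  36  37  39  37  37  34  32  29  32  34  37  36  36  36  37]
 [ 37  37  37  37  38  37  32  30  31  31  34  35  38  37  37  37]
 [ 38  39  38  37  37  36  34  31  
[... 1061 characters left out ...]
7 144 144 103  71  94  83  37  37  37  36]
 [ 38  37  38  37  35  90 130 126  81  36  37  36  37  37  37  36]
 [ 38  39  37  36  37  36  33  37  38  37  36  38  36  37  36  36]
 [ 37  36  37  36  36  37  37  36  36  37  38  37  37  37  37  37]]
jaws [316.6 162.1] [610.1  16.4  80. ]
bridge [316.6 166.1] [595.6  16.6  80. ]
tail [316.9 168.4] [587.3  15.7  80. ]
slot [669.    8.5] -6.241490383980372 at x=597: 16.404846192878487 res [ 0.8 -0.4 -0.6 -0.2  0.  -0.   0.5  0.6  0.6  0.2 -0.1 -0.5 -0.8]
side R
[[154 153 156 ... 156 157 159]
 [153 157 159 ... 156 157 158]
 [153 154 156 ... 156 154 147]
 ...
 [ 65  60  61 ...  59  56  60]
 [ 69  67  64 ...  63  65  62]
 [ 67  63  66 ...  62  63  63]]
```

```bash
python3 -m creep '[[[7.83,-7.49,-2,0,0,8.18],[7.83,-7.49,-2,0,0,8.18],[7.83,-7.49,-2,0,0,8.18],[7.83,-7.49,-2,0,0,8.18],[7.83,-7.49,-2,0,0,8.18],[7.83,-7.49,-2,0,0,8.18],[7.83,-7.49,-2,0,0,8.18],[7.83,-7.49,-2,0,0,8.18],[7.83,-7.49,-2,0,0,8.18],[7.83,-7.49,-2,0,0,8.18],[7.83,-7.49,-4,0,0,8.18],[7.83,-7.49,-4,0,0,8.18],[7.83,-7.49,-4,0,0,8.18],[7.83,-7.49,-4,0,0,8.18]]]' 60
python3 - <<'E'
from h import *
np.set_printoptions(precision=2,suppress=True)
c=ctrl.capture("top");s=ctrl.capture("side");print("spindle",ray(c,318.7,143.3,99.5))
st=ctrl.sense();print(st["eef_pos"],st["ee_rot"],st["time_s"])
a=c["image"][140:260,190:290];b=s["image"][100:220,220:350]
cv2.imwrite("pics/p1.png",np.hstack([cv2.resize(a,(400,480),interpolation=3),cv2.resize(b[:,:100],(400,480),interpolation=3)])[:,:,::-1])
E
```

```text
time_s: 1.47
eef_pos: [432.1, 282.2, 204.7]
ee_rot: [-0.0, -0.123, 0.992, 0.0]
force: [0.5, -0.7, 0.4]
grip_width: 0.704
grip_force: 0.0
spindle [671.52   8.43  99.5 ]
[432.72 282.01 205.53] [ 0.   -0.12  0.99  0.  ] 1.5667
```

View pics/p1.png

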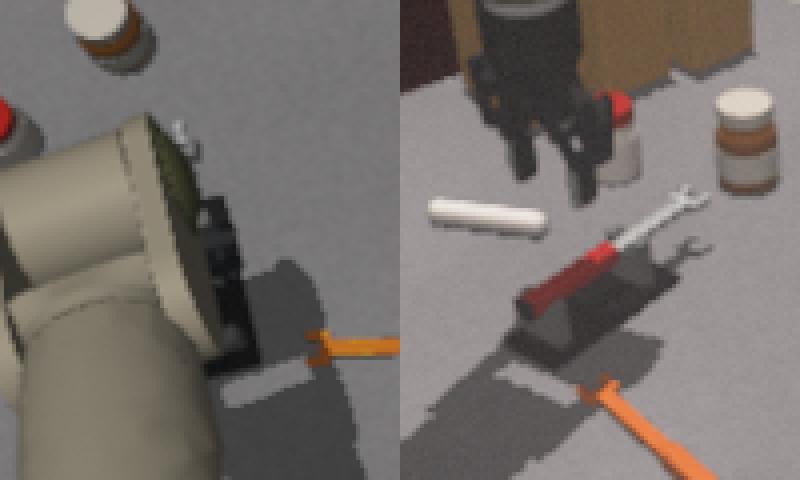

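The picture shows the open fingers straddling the handle line above the rest (handle at right panel ~(570,280)). I descend and grip.

```bash
python3 -m creep '[[[0,0,-1.2,0,0,0],[0,0,-2.4,0,0,0],[0,0,-3.3,0,0,0],[0,0,-3.8,0,0,0],[0,0,-4.0,0,0,0],[0,0,-4.0,0,0,0],[0,0,-4.0,0,0,0]]]' 60
python3 -m creep '[[[0,0,0,0,0,0],[0,0,0,0,0,0],[0,0,0,0,0,0],[0,0,0,0,0,0],[0,0,0,0,0,0],[0,0,0,0,0,0],[0,0,0,0,0,0],[0,0,0,0,0,0],[0,0,0,0,0,0],[0,0,0,0,0,0]]]' 5 80
```

```text
time_s: 2.15
eef_pos: [433.1, 281.7, 105.2]
ee_rot: [0.001, -0.123, 0.992, 0.0]
force: [0.5, -0.2, 0.8]
grip_width: 0.706
grip_force: 0.0
time_s: 2.98
eef_pos: [432.8, 281.5, 104.8]
ee_rot: [0.001, -0.123, 0.992, 0.0]
force: [-1.2, -0.1, 7.0]
grip_width: 0.193
grip_force: 78.9
```

```bash
python3 -m creep '[[[0,0,0.4,0,0,0],[0,0,1,0,0,0],[0,0,2,0,0,0],[0,0,3,0,0,0],[0,0,3.5,0,0,0],[0,0,3.5,0,0,0],[0,0,3.5,0,0,0],[0,0,3.5,0,0,0]]]'
python3 - <<'E'
from h import *
np.set_printoptions(precision=2,suppress=True)
c=ctrl.capture("side");im=c["image"]
cv2.imwrite("pics/p2.png",cv2.resize(im[90:220,220:380],(800,600),interpolation=3)[:,:,::-1])
st=ctrl.sense();p=st["eef_pos"];print(p,st["force"],st["wrist_torque"])
a=np.radians(14.1);z=p[2]-54
print("pred tip px top/side",[proj(ctrl.capture(n),[p[0]+163*np.cos(a),p[1]+163*np.sin(a),z+4]) for n in("top","side")])
E
```

```text
time_s: 3.65
eef_pos: [432.0, 281.2, 190.5]
ee_rot: [-0.001, -0.123, 0.992, -0.0]
force: [0.5, 0.5, -1.2]
grip_width: 0.194
grip_force: 78.1
[432.01 281.12 190.24] [ 1.07  0.64 -1.88] [ 0.    0.05 -0.04]
pred tip px top/side [array([223.96, 163.16]), array([291.84, 125.75])]
```

View pics/p2.png

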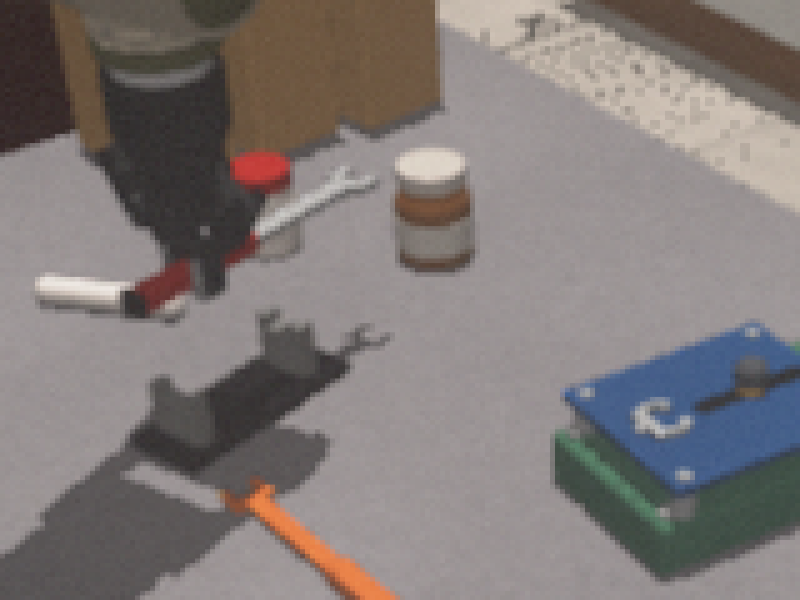

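The fork is held about level above the empty rest, with tips at side pixel ~(292,128). I carry it round behind the clip.

```bash
python3 -m creep '[[[-1.06,-9.78,0,0,0,-4.04],[-1.06,-9.78,0,0,0,-4.04],[-1.06,-9.78,0,0,0,-4.04],[-1.06,-9.78,0,0,0,-4.04],[-1.06,-9.78,0,0,0,-4.04],[-1.06,-9.78,0,0,0,-4.04],[-1.06,-9.78,0,0,0,-4.04],[-1.06,-9.78,0,0,0,-4.04],[-1.06,-9.78,0,0,0,-4.04],[-1.06,-9.78,-0.8,0,0,-4.04],[-1.06,-9.78,-1.2,0,0,-4.04],[-1.06,-9.78,-1.2,0,0,-4.04],[-1.06,-9.78,-1.2,0,0,-4.04],[-1.06,-9.78,-1.2,0,0,-4.04],[-1.06,-9.78,-1.2,0,0,-4.04]]]'
python3 - <<'E'
from h import *
np.set_printoptions(precision=1,suppress=True)
T=ctrl.capture("top");c=ctrl.capture("side")
a=cv2.resize(T["image"][130:230,285:352],(400,597),interpolation=3)
b=cv2.resize(c["image"][140:220,310:375][:, :54],(400,597),interpolation=3)
b=cv2.resize(c["image"][150:210,335:375],(400,597),interpolation=3)
cv2.imwrite("pics/p3.png",np.hstack([a,b])[:,:,::-1])
st=ctrl.sense();p=st["eef_pos"];q=st["ee_rot"];ang=2*np.arctan2(q[2],q[1])-np.pi;print(p,np.degrees(ang),st["force"])
an=np.radians(-6.1);tip=[p[0]+163*np.cos(an),p[1]+163*np.sin(an),p[2]-54+4]
print("pred tip",tip,proj(T,tip),proj(c,tip))
E
```

```text
time_s: 5.05
eef_pos: [406.3, 37.3, 162.0]
ee_rot: [0.001, 0.053, 0.999, -0.0]
force: [0.4, 0.2, -1.2]
grip_width: 0.193
grip_force: 78.6
[406.2  37.  161.9] -6.075082099149667 [ 0.1 -0.7 -2.3]
pred tip [np.float64(568.318086167684), np.float64(19.711943449805855), np.float64(111.88857087894507)] [315.6 171. ] [342.3 175.1]
```

View pics/p3.png

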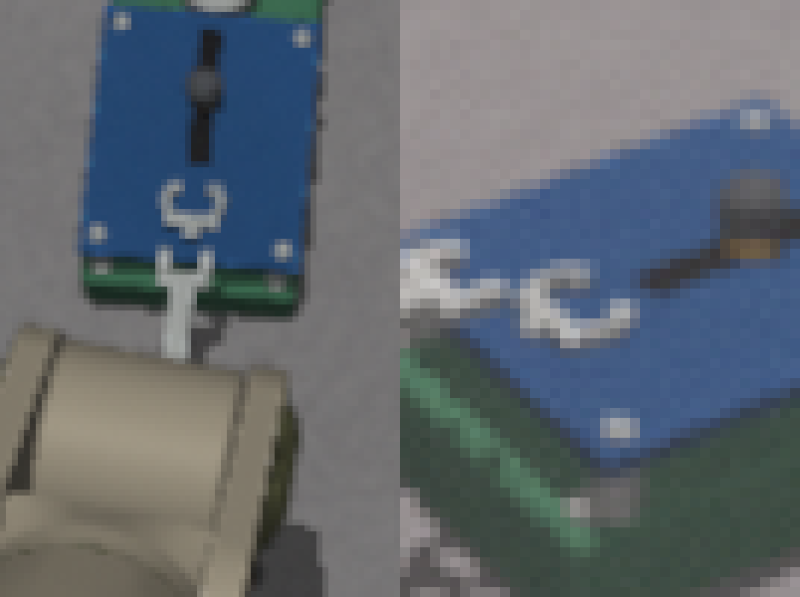

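Top view: the prongs' middle is at pixel (316.0,171.9), right behind the tail and on its line. The side view shows the tips ~(342,177), about 5 mm lower than predicted. I lower the fork in steps, feeling for the plate.

```bash
python3 -m creep '[[[0,0,-0.4,0,0,0],[0,0,-0.68,0,0,0],[0,0,-0.72,0,0,0],[0,0,-0.72,0,0,0],[0,0,-0.72,0,0,0]]]'
python3 -m creep '[[[0,0,-0.02,0,0,0],[0,0,-0.04,0,0,0],[0,0,-0.06,0,0,0],[0,0,-0.08,0,0,0],[0,0,-0.08,0,0,0],[0,0,-0.08,0,0,0]]]'
python3 -m creep '[[[0,0,-0.02,0,0,0],[0,0,-0.04,0,0,0],[0,0,-0.04,0,0,0],[0,0,-0.04,0,0,0]]]'
python3 - <<'E'
from h import *
np.set_printoptions(precision=1,suppress=True)
T=ctrl.capture("top");c=ctrl.capture("side")
a=cv2.resize(T["image"][150:185,300:335],(400,400),interpolation=3)
b=cv2.resize(c["image"][165:200,325:360],(400,400),interpolation=3)
cv2.imwrite("pics/p4.png",np.hstack([a,b])[:,:,::-1])
st=ctrl.sense();p=st["eef_pos"];print(p,st["force"],st["wrist_torque"])
r=T["image"][...,0].astype(int);print(r[158:180,308:325])
E
```

```text
time_s: 5.57
eef_pos: [406.1, 36.8, 143.6]
ee_rot: [0.0, 0.053, 0.999, -0.0]
force: [-0.7, -0.2, -1.3]
grip_width: 0.191
grip_force: 78.6
time_s: 6.07
eef_pos: [406.0, 36.9, 141.4]
ee_rot: [-0.0, 0.053, 0.999, 0.0]
force: [0.1, 0.1, -1.3]
grip_width: 0.198
grip_force: 78.6
time_s: 6.4
eef_pos: [406.0, 36.8, 140.4]
ee_rot: [-0.0, 0.053, 0.999, 0.0]
force: [0.7, 0.0, -1.0]
grip_width: 0.195
grip_force: 78.6
[406.   36.8 140.4] [ 0.7 -0.1 -1. ] [0.  0.1 0. ]
[[ 36  36  36  36  36  36  37  36  36  35  36  36  35  35  35  36  36]
 [ 37  37  37  36  37  43  49  43  36  37  37  36  36  36  35  36  36]
 [ 37  37  38  36  52  90 106  79  36  36  36  52  73  71  52  36  36]
 [ 36  34  36  43  92 132 139 101  36  36  37  76 113 116  78  36  36]
 [ 37  36  35  61 122 123  81  59  36  36  35  71 109 129 104  43  35]
 [ 36  37  37  73 127 114  40  36  36  37  36  38  65 127 122  52  37]
 [ 36  36  37  64 123 119  58  36  36  36  34  36  69 120 108  43  36]
 [ 37  36  36  37 118 135 106 101  92  81  80  80 110 121  85  37  37]
 [ 37  36  35  37 116 152 152 155 146 134 134 134 145 119  52  36  37]
 
[... 222 characters left out ...]
 38  37  36  36  37  35  31  36  38  36  35  37  36  37  35]
 [ 37  38  37  37  36  36  35  37  35  35  37  37  35  37  36  35  36]
 [ 35  36  35  38  45  44  38  36  37  36  37  37  37  36  35  37  36]
 [ 29  32  32  45  87  90  55  33  34  31  50  71  62  34  37  37  36]
 [ 33  32  32  68 127 128  70  27  28  25  79 121 100  31  36  38  37]
 [ 44  44  45  93 139 121  51  34  35  34 108 150 118  32  31  30  29]
 [ 58  60  59 102 143 122  67  61  52  46 129 166 123  38  34  34  34]
 [ 51  54  55 113 149 138 120 116 109 103 141 167 126  49  45  44  44]
 [ 37  41  42 120 152 152 155 157 155 154 154 156 118  47  56  56  57]
 [ 25  27  26  90 117 132 155 161 156 144 136 125  85  38  44  45  46]]
```

View pics/p4.png

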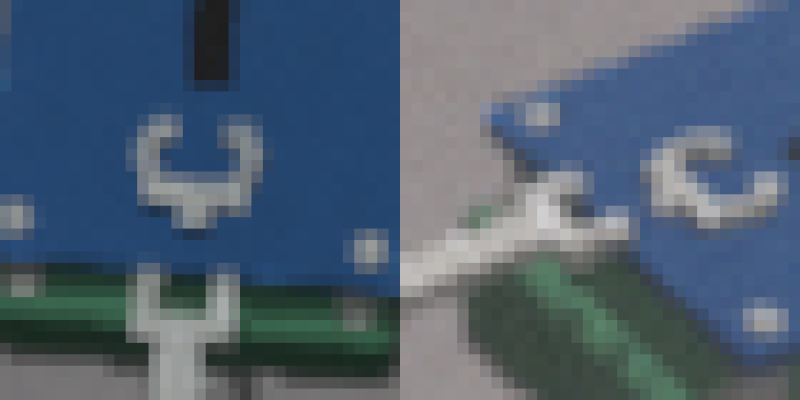

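Run:
```python
from h import *
np.set_printoptions(precision=1,suppress=True)
T=ctrl.capture("top");S=ctrl.capture("side")
P=lambda c:np.diag([c["fx"],c["fy"],1])@np.c_[c["R"],c["t"]]+np.outer([c["cx"],c["cy"],0],np.r_[np.array(c["R"])[2],c["t"][2]])
def tri(a,b):
    X=cv2.triangulatePoints(P(T),P(S),np.array(a,float),np.array(b,float))[:,0];X=X[:3]/X[3];return X,proj(T,X)-a,proj(S,X)-b
print("tip",tri([315.9,172.4],[342.7,182.4]))
# clip tail mid, side pixel from crop p4 : tail end
print("clip tail",tri([316.4,169.7],[325+(700-400)/11.43,165+222/11.43]))
r=S["image"].astype(int)
for z in(80,82,84,86): print(z,ray(T,315.9,172.4,z),ray(S,342.7,182.4,z))
print(r[176:192,330:362,0])
```

```text
tip (array([571.3,  19.5,  82.5]), array([-0.1,  0.2]), array([ 0.3, -0.1]))
clip tail (array([593.8,  14.3,  64. ]), array([ 0.9, -1.7]), array([-1.8,  0.6]))
80 [572.9  19.1  80. ] [572.5  22.2  80. ]
82 [572.3  19.1  82. ] [570.9  20.2  82. ]
84 [571.7  19.1  84. ] [569.2  18.3  84. ]
86 [571.2  19.1  86. ] [567.6  16.3  86. ]
[[152 149 124  71  67  77  92  98  85  70  67  67  67  66  65  68  67  67
   68  88 113 121 120 104  72  70  66  70  67  65  65  59]
 [149 149 137 106  69  63  69  68  65  68  68  68  68  66  69  65  68  87
  122 137 133 134 144 131  84  65  67  67  68  59  61  57]
 [148 147 149 138 103  67  60  65  67  68  68  66  68  68  69  66  84 131
  166 148 111 100 122 113  73  71  67  66  62  58  59  59]
 [149 149 149 149 125  81  64  61  73  92  90  67  69  66  67  69 115 165
  178 143  81  71  82  77  67  65  73  75  67  64  62  61]
 [148 151 151 151 130  95  89 129 156 162 143  96  70  68  64  68 103 154
  178 171 130  86  66  67  68  83 137 145  98  67  65  65]
 [151 151 151 146 135 144 160 175 170 154 138  97  66  66  68  68  78 141
  179 180 172 138  86  66  65
[... 660 characters left out ...]
0  66  64  70  67  64  68  68  67]
 [188 189 172 157 139 112 106  98  94 105 117 102  87  77  61  59  64  72
   64  70  69  66  68  65  66  68  63  65  67  69  69  65]
 [157 154 131  98  89  94  96  90  88  83  92  86  69  60  62  58  59  65
   67  68  63  64  66  64  67  67  66  69  66  65  64  66]
 [111 102  88  80  70  69  76  84  88  77  63  61  62  61  64  63  59  59
   61  66  66  65  65  69  66  66  67  68  67  67  66  65]
 [102  83  63  60  60  59  71  78  85  82  79  70  64  64  65  62  62  58
   61  64  68  66  64  68  67  63  67  68  68  66  67  64]
 [109  64  63  62  59  59  60  71  79  78  84  84  72  61  60  62  63  59
   60  61  61  68  67  64  65  86 101  94  72  67  65  65]]
```

```bash
python3 -m creep '[[[0.12,-0.013,0,0,0,0],[0.24,-0.026,0,0,0,0],[0.24,-0.026,0,0,0,0],[0.24,-0.026,-0.02,0,0,0],[0.24,-0.026,-0.04,0,0,0],[0.24,-0.026,-0.04,0,0,0],[0.24,-0.026,-0.04,0,0,0]]]' | egrep 'pos|force'
python3 -m creep '[[[0,0,-0.02,0,0,0],[0,0,-0.04,0,0,0],[0,0,-0.04,0,0,0],[0,0,-0.04,0,0,0]]]'| egrep 'pos|force'
python3 -m creep '[[[0,0,-0.02,0,0,0],[0,0,-0.04,0,0,0],[0,0,-0.04,0,0,0],[0,0,-0.04,0,0,0]]]'| egrep 'pos|force'
python3 -c "
from rig import ctrl;s=ctrl.sense();print(s['force'],s['wrist_torque'])"
```

```text
eef_pos: [411.9, 36.2, 139.3]
force: [-0.0, -0.5, -0.8]
grip_force: 78.6
eef_pos: [412.0, 36.2, 138.4]
force: [0.2, 0.8, -2.1]
grip_force: 78.6
eef_pos: [412.0, 36.2, 137.4]
force: [-0.0, -0.5, -2.2]
grip_force: 78.6
[-0.02700638 -0.45425154 -2.24437657] [-0.02289283  0.05397745  0.03580905]
```

```bash
for i in 1; do python3 -m creep '[[[0,0,-0.02,0,0,0],[0,0,-0.04,0,0,0],[0,0,-0.04,0,0,0],[0,0,-0.04,0,0,0]]]'| egrep 'pos|force'; done
python3 -c "
from rig import ctrl;s=ctrl.sense();print(s['force'],s['wrist_torque'])"
python3 -m creep '[[[0,0,-0.02,0,0,0],[0,0,-0.04,0,0,0],[0,0,-0.04,0,0,0],[0,0,-0.04,0,0,0]]]'| egrep 'pos|force'
python3 -c "
from rig import ctrl;s=ctrl.sense();print(s['force'],s['wrist_torque'])"
```

```text
eef_pos: [412.0, 36.2, 136.4]
force: [-0.3, -0.3, -3.0]
grip_force: 78.6
[-0.29301281 -0.28661728 -2.97952824] [0.03396431 0.04733262 0.02372175]
eef_pos: [412.0, 36.2, 135.4]
force: [0.1, -0.2, -1.2]
grip_force: 78.6
[ 0.10805475 -0.15909033 -1.16173129] [-0.0414193   0.01329698 -0.04408127]
```

```bash
python3 -m creep '[[[0.04,-0.004,0,0,0,0],[0.08,-0.009,0,0,0,0],[0.12,-0.013,0,0,0,0],[0.16,-0.017,0,0,0,0],[0.2,-0.021,0,0,0,0],[0.24,-0.026,0,0,0,0],[0.28,-0.03,0,0,0,0],[0.32,-0.034,0,0,0,0],[0.36,-0.038,0,0,0,0],[0.4,-0.043,0,0,0,0],[0.44,-0.047,0,0,0,0],[0.48,-0.051,0,0,0,0],[0.52,-0.055,0,0,0,0],[0.56,-0.06,0,0,0,0],[0.6,-0.064,0,0,0,0],[0.64,-0.068,0,0,0,0],[0.64,-0.068,0,0,0,0]]]'| egrep 'pos|force'
python3 - <<'E'
from h import *
T=ctrl.capture("top");c=ctrl.capture("side")
a=cv2.resize(T["image"][145:180,300:335],(400,400),interpolation=3)
b=cv2.resize(c["image"][160:195,330:365],(400,400),interpolation=3)
cv2.imwrite("pics/p5.png",np.hstack([a,b])[:,:,::-1])
s=ctrl.sense();print(s['force'],s['wrist_torque'])
E
```

```text
eef_pos: [428.2, 34.5, 135.4]
force: [-0.9, -0.3, -2.2]
grip_force: 78.6
[ 0.37128725 -0.17763895 -1.59202183] [-0.00787597  0.04480433  0.01673089]
```

View pics/p5.png

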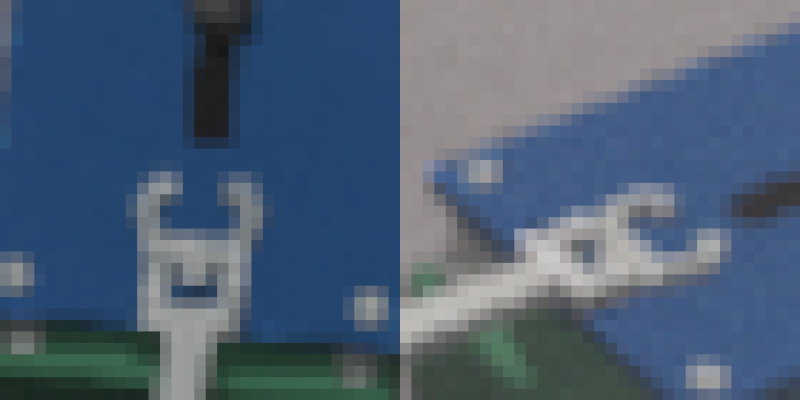

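Prongs straddle the tail: top crop shows the gap round the tail at ~(316.5,169), with the tips at the shoulders. I push on and check that the clip moves.

```bash
cat > jaw.py <<'E'
from h import *
def go():
    T=ctrl.capture("top");r=T["image"][...,0].astype(int)
    s=ctrl.sense();p=s["eef_pos"];out=[]
    tip=p[:2]+163*np.array([.9943,-.1063])
    # jaw front: per column first bright row beneath spindle
    for lo,hi in((309,316),(317,326)):
        m=np.clip(r[125:172,lo:hi].max(1)-40,0,None); i=np.argmax(m>50); out.append(125+i-(m[i-1]/110 if i else 0))
    v=int(np.mean(out))+3
    a=np.clip(r[v,306:330]-60,0,None);u=(a*np.arange(306,330)).sum()/a.sum()
    print("t",round(s["time_s"],1),"tip",tip.round(1),"jawrows",np.round(out,1),"jawx",ray(T,u,np.mean(out),80)[:2].round(1),"F",s["force"].round(1),"M",s["wrist_torque"].round(2))
go()
E
python3 jaw.py
python3 -m creep '[[[0.04,-0.004,0,0,0,0],[0.08,-0.009,0,0,0,0],[0.12,-0.013,0,0,0,0],[0.16,-0.017,0,0,0,0],[0.2,-0.021,0,0,0,0],[0.24,-0.026,0,0,0,0],[0.28,-0.03,0,0,0,0],[0.32,-0.034,0,0,0,0],[0.36,-0.038,0,0,0,0],[0.4,-0.043,0,0,0,0],[0.44,-0.047,0,0,0,0],[0.48,-0.051,0,0,0,0],[0.48,-0.051,0,0,0,0]]]'| egrep 'pos|force'
python3 jaw.py
```

```text
t 10.1 tip [590.   17.2] jawrows [125 125] jawx [ 7.477e+02 -2.000e-01] F [-0.  -0.2 -2.6] M [-0.05  0.07 -0.04]
eef_pos: [440.2, 33.2, 135.4]
force: [0.0, 0.5, -1.4]
grip_force: 78.6
t 11.2 tip [602.2  15.9] jawrows [125 125] jawx [ 7.477e+02 -2.000e-01] F [-0.  -0.2 -1.6] M [0.03 0.08 0.02]
```

```bash
sed -i 's/125:172/134:172/;s/125+i/134+i/' jaw.py; python3 jaw.py
```

```text
t 11.3 tip [602.1  15.9] jawrows [156.8 157.6] jawx [627.9  12.3] F [ 0.1  1.3 -1.8] M [-0.01  0.11 -0.04]
```

```bash
python3 -m creep '[[[0.06,-0.006,0,0,0,0],[0.12,-0.013,0,0,0,0],[0.18,-0.019,0,0,0,0],[0.24,-0.026,0,0,0,0],[0.3,-0.032,0,0,0,0],[0.36,-0.038,0,0,0,0],[0.42,-0.045,0,0,0,0],[0.48,-0.051,0,0,0,0],[0.54,-0.058,0,0,0,0],[0.6,-0.064,0,0,0,0],[0.66,-0.07,0,0,0,0],[0.72,-0.077,0,0,0,0],[0.78,-0.083,0,0,0,0],[0.84,-0.09,0,0,0,0],[0.9,-0.096,0,0,0,0],[0.96,-0.102,0,0,0,0],[1.02,-0.109,0,0,0,0],[1.08,-0.115,0,0,0,0],[1.08,-0.115,0,0,0,0]]]'| egrep 'pos|force'
python3 jaw.py
python3 - <<'E'
from h import *
T=ctrl.capture("top");c=ctrl.capture("side")
a=cv2.resize(T["image"][130:165,300:335],(400,400),interpolation=3)
b=cv2.resize(c["image"][150:185,350:385],(400,400),interpolation=3)
cv2.imwrite("pics/p6.png",np.hstack([a,b])[:,:,::-1])
E
```

```text
eef_pos: [467.3, 30.3, 135.4]
force: [-0.0, 0.3, -2.0]
grip_force: 78.6
t 12.9 tip [629.2  13. ] jawrows [149.  149.9] jawx [656.2  10. ] F [-0.1  0.5 -2.1] M [0.03 0.09 0.  ]
```

View pics/p6.png

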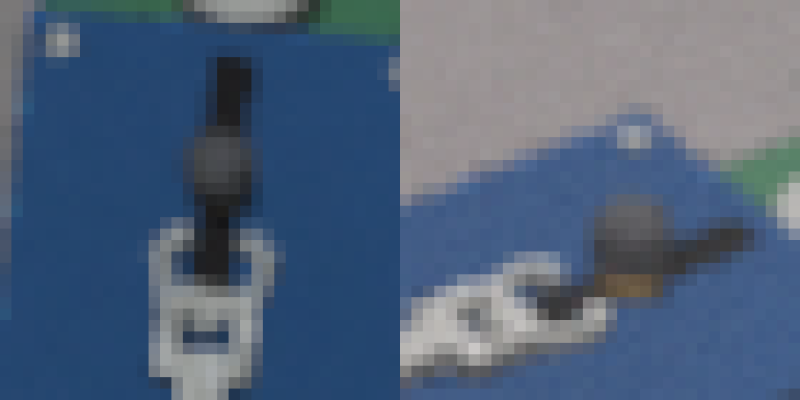

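The prongs, clip and slot are all in line (top crop: jaws' middle ~ slot at column ~318.5). From here I go on force only, in 1 mm guarded steps.

```bash
cat > g.py <<'E'
import sys,numpy as np
from rig import ctrl
s=ctrl.sense();F=-(s["force"][:2]@[.9943,-.1063]);t=s["eef_pos"][:2]@[.9943,-.1063]
print(round(s["time_s"],1),"along",round(t,1),"push",round(F,1),"Fz",s["force"][2].round(1),"My",s["wrist_torque"][1].round(2),flush=True)
sys.exit(F>float(sys.argv[1]))
E
G="python3 g.py 6"; 
python3 -m creep '[[[0.04,-0.004,0,0,0,0],[0.08,-0.009,0,0,0,0],[0.12,-0.013,0,0,0,0],[0.16,-0.017,0,0,0,0]]]'>/dev/null && $G && 
python3 -m creep '[[[0.02,-0.002,0,0,0,0],[0.04,-0.004,0,0,0,0],[0.04,-0.004,0,0,0,0]]]'>/dev/null && $G && 
python3 -m creep '[[[0.02,-0.002,0,0,0,0],[0.04,-0.004,0,0,0,0],[0.04,-0.004,0,0,0,0]]]'>/dev/null && $G && 
python3 -m creep '[[[0.02,-0.002,0,0,0,0],[0.04,-0.004,0,0,0,0],[0.04,-0.004,0,0,0,0]]]'>/dev/null && $G && 
python3 -m creep '[[[0.02,-0.002,0,0,0,0],[0.04,-0.004,0,0,0,0],[0.04,-0.004,0,0,0,0]]]'>/dev/null && $G && 
python3 -m creep '[[[0.02,-0.002,0,0,0,0],[0.04,-0.004,0,0,0,0],[0.04,-0.004,0,0,0,0]]]'>/dev/null && $G && 
python3 -m creep '[[[0.02,-0.002,0,0,0,0],[0.04,-0.004,0,0,0,0],[0.04,-0.004,0,0,0,0]]]'>/dev/null && $G && 
python3 -m creep '[[[0.02,-0.002,0,0,0,0],[0.04,-0.004,0,0,0,0],[0.04,-0.004,0,0,0,0]]]'>/dev/null && $G && 
python3 -m creep '[[[0.02,-0.002,0,0,0,0],[0.04,-0.004,0,0,0,0],[0.04,-0.004,0,0,0,0]]]'>/dev/null && $G
```

```text
13.3 along 465.2 push 0.0 Fz -1.8 My 0.13False
```

```bash
sed -i 's/sys.exit(F>float(sys.argv\[1\]))/sys.exit(int(F>float(sys.argv[1])))/' g.py
G="python3 g.py 6"; 
python3 -m creep '[[[0.02,-0.002,0,0,0,0],[0.04,-0.004,0,0,0,0],[0.04,-0.004,0,0,0,0]]]'>/dev/null && $G && 
python3 -m creep '[[[0.02,-0.002,0,0,0,0],[0.04,-0.004,0,0,0,0],[0.04,-0.004,0,0,0,0]]]'>/dev/null && $G && 
python3 -m creep '[[[0.02,-0.002,0,0,0,0],[0.04,-0.004,0,0,0,0],[0.04,-0.004,0,0,0,0]]]'>/dev/null && $G && 
python3 -m creep '[[[0.02,-0.002,0,0,0,0],[0.04,-0.004,0,0,0,0],[0.04,-0.004,0,0,0,0]]]'>/dev/null && $G && 
python3 -m creep '[[[0.02,-0.002,0,0,0,0],[0.04,-0.004,0,0,0,0],[0.04,-0.004,0,0,0,0]]]'>/dev/null && $G && 
python3 -m creep '[[[0.02,-0.002,0,0,0,0],[0.04,-0.004,0,0,0,0],[0.04,-0.004,0,0,0,0]]]'>/dev/null && $G && 
python3 -m creep '[[[0.02,-0.002,0,0,0,0],[0.04,-0.004,0,0,0,0],[0.04,-0.004,0,0,0,0]]]'>/dev/null && $G && 
python3 -m creep '[[[0.02,-0.002,0,0,0,0],[0.04,-0.004,0,0,0,0],[0.04,-0.004,0,0,0,0]]]'>/dev/null && $G && 
python3 -m creep '[[[0.02,-0.002,0,0,0,0],[0.04,-0.004,0,0,0,0],[0.04,-0.004,0,0,0,0]]]'>/dev/null && $G && 
python3 -m creep '[[[0.02,-0.002,0,0,0,0],[0.04,-0.004,0,0,0,0],[0.04,-0.004,0,0,0,0]]]'>/dev/null && $G
```

```text
13.6 along 466.2 push 0.6 Fz -1.0 My 0.04
13.8 along 467.2 push -0.5 Fz -1.6 My 0.04
14.1 along 468.2 push 0.1 Fz -2.2 My 0.1
14.3 along 469.2 push 0.6 Fz -1.0 My 0.01
14.6 along 470.2 push -0.3 Fz -1.8 My 0.03
14.8 along 471.2 push -0.1 Fz -0.9 My 0.06
15.1 along 472.2 push 0.1 Fz -1.7 My 0.05
15.3 along 473.3 push 0.8 Fz -2.2 My 0.08
15.6 along 474.2 push 0.6 Fz -1.6 My 0.11
15.8 along 474.8 push 3.2 Fz -0.8 My 0.41
```

```bash
G="python3 g.py 5.8"; 
python3 -m creep '[[[0.02,-0.002,0,0,0,0],[0.04,-0.004,0,0,0,0],[0.04,-0.004,0,0,0,0]]]'>/dev/null && $G && 
python3 -m creep '[[[0.02,-0.002,0,0,0,0],[0.04,-0.004,0,0,0,0],[0.04,-0.004,0,0,0,0]]]'>/dev/null && $G && 
python3 -m creep '[[[0.02,-0.002,0,0,0,0],[0.04,-0.004,0,0,0,0],[0.04,-0.004,0,0,0,0]]]'>/dev/null && $G && 
python3 -m creep '[[[0.02,-0.002,0,0,0,0],[0.04,-0.004,0,0,0,0],[0.04,-0.004,0,0,0,0]]]'>/dev/null && $G && 
python3 -m creep '[[[0.02,-0.002,0,0,0,0],[0.04,-0.004,0,0,0,0],[0.04,-0.004,0,0,0,0]]]'>/dev/null && $G && 
python3 -m creep '[[[0.02,-0.002,0,0,0,0],[0.04,-0.004,0,0,0,0],[0.04,-0.004,0,0,0,0]]]'>/dev/null && $G && 
python3 -m creep '[[[0.02,-0.002,0,0,0,0],[0.04,-0.004,0,0,0,0],[0.04,-0.004,0,0,0,0]]]'>/dev/null && $G && 
python3 -m creep '[[[0.02,-0.002,0,0,0,0],[0.04,-0.004,0,0,0,0],[0.04,-0.004,0,0,0,0]]]'>/dev/null && $G && 
python3 -m creep '[[[0.02,-0.002,0,0,0,0],[0.04,-0.004,0,0,0,0],[0.04,-0.004,0,0,0,0]]]'>/dev/null && $G && 
python3 -m creep '[[[0.02,-0.002,0,0,0,0],[0.04,-0.004,0,0,0,0],[0.04,-0.004,0,0,0,0]]]'>/dev/null && $G; python3 jaw.py
```

```text
16.1 along 476.0 push 4.8 Fz -2.2 My 0.66
16.3 along 477.2 push 4.6 Fz -2.0 My 0.6
16.6 along 478.3 push 3.3 Fz -0.4 My 0.63
16.8 along 479.3 push 4.2 Fz -0.9 My 0.65
17.1 along 480.3 push 3.6 Fz -2.0 My 0.64
17.3 along 481.3 push 4.1 Fz -1.6 My 0.69
17.6 along 482.3 push 3.3 Fz -1.2 My 0.65
17.8 along 483.3 push 3.4 Fz -2.1 My 0.62
18.1 along 484.3 push 3.5 Fz -1.5 My 0.6
18.3 along 485.3 push 3.1 Fz -2.2 My 0.62
t 18.4 tip [653.2  10.6] jawrows [143.  143.8] jawx [678.7   7.5] F [-3.7  0.6 -2.2] M [ 0.08  0.59 -0.02]
```

```bash
G="python3 g.py 5.8"; 
python3 -m creep '[[[0.02,-0.002,0,0,0,0],[0.04,-0.004,0,0,0,0],[0.04,-0.004,0,0,0,0]]]'>/dev/null && $G && 
python3 -m creep '[[[0.02,-0.002,0,0,0,0],[0.04,-0.004,0,0,0,0],[0.04,-0.004,0,0,0,0]]]'>/dev/null && $G && 
python3 -m creep '[[[0.02,-0.002,0,0,0,0],[0.04,-0.004,0,0,0,0],[0.04,-0.004,0,0,0,0]]]'>/dev/null && $G && 
python3 -m creep '[[[0.02,-0.002,0,0,0,0],[0.04,-0.004,0,0,0,0],[0.04,-0.004,0,0,0,0]]]'>/dev/null && $G && 
python3 -m creep '[[[0.02,-0.002,0,0,0,0],[0.04,-0.004,0,0,0,0],[0.04,-0.004,0,0,0,0]]]'>/dev/null && $G && 
python3 -m creep '[[[0.02,-0.002,0,0,0,0],[0.04,-0.004,0,0,0,0],[0.04,-0.004,0,0,0,0]]]'>/dev/null && $G && 
python3 -m creep '[[[0.02,-0.002,0,0,0,0],[0.04,-0.004,0,0,0,0],[0.04,-0.004,0,0,0,0]]]'>/dev/null && $G && 
python3 -m creep '[[[0.02,-0.002,0,0,0,0],[0.04,-0.004,0,0,0,0],[0.04,-0.004,0,0,0,0]]]'>/dev/null && $G && 
python3 -m creep '[[[0.02,-0.002,0,0,0,0],[0.04,-0.004,0,0,0,0],[0.04,-0.004,0,0,0,0]]]'>/dev/null && $G && 
python3 -m creep '[[[0.02,-0.002,0,0,0,0],[0.04,-0.004,0,0,0,0],[0.04,-0.004,0,0,0,0]]]'>/dev/null && $G && 
python3 -m creep '[[[0.02,-0.002,0,0,0,0],[0.04,-0.004,0,0,0,0],[0.04,-0.004,0,0,0,0]]]'>/dev/null && $G && 
python3 -m creep '[[[0.02,-0.002,0,0,0,0],[0.04,-0.004,0,0,0,0],[0.04,-0.004,0,0,0,0]]]'>/dev/null && $G && 
python3 -m creep '[[[0.02,-0.002,0,0,0,0],[0.04,-0.004,0,0,0,0],[0.04,-0.004,0,0,0,0]]]'>/dev/null && $G && 
python3 -m creep '[[[0.02,-0.002,0,0,0,0],[0.04,-0.004,0,0,0,0],[0.04,-0.004,0,0,0,0]]]'>/dev/null && $G && 
python3 -m creep '[[[0.02,-0.002,0,0,0,0],[0.04,-0.004,0,0,0,0],[0.04,-0.004,0,0,0,0]]]'>/dev/null && $G; python3 jaw.py
```

```text
18.6 along 486.3 push 4.1 Fz -1.6 My 0.61
18.9 along 487.4 push 4.0 Fz -1.8 My 0.67
19.1 along 488.4 push 3.9 Fz -1.6 My 0.62
19.4 along 489.4 push 3.2 Fz -1.8 My 0.68
19.6 along 490.4 push 3.4 Fz -1.9 My 0.66
19.9 along 491.4 push 3.4 Fz -1.4 My 0.6
20.1 along 492.4 push 2.4 Fz -1.8 My 0.68
20.4 along 493.3 push 4.1 Fz -1.3 My 0.73
20.6 along 493.9 push 5.4 Fz -1.4 My 0.95
20.9 along 494.6 push 7.9 Fz -1.1 My 1.12
t 20.9 tip [662.4   9.7] jawrows [140.8 141.6] jawx [686.9   7.9] F [-7.7  0.5 -1.1] M [ 0.07  1.18 -0.04]
```

```bash
G="python3 g.py 10.5"; 
python3 -m creep '[[[0.01,-0.001,0,0,0,0],[0.02,-0.002,0,0,0,0],[0.02,-0.002,0,0,0,0]]]'>/dev/null && $G && 
python3 -m creep '[[[0.01,-0.001,0,0,0,0],[0.02,-0.002,0,0,0,0],[0.02,-0.002,0,0,0,0]]]'>/dev/null && $G && 
python3 -m creep '[[[0.01,-0.001,0,0,0,0],[0.02,-0.002,0,0,0,0],[0.02,-0.002,0,0,0,0]]]'>/dev/null && $G && 
python3 -m creep '[[[0.01,-0.001,0,0,0,0],[0.02,-0.002,0,0,0,0],[0.02,-0.002,0,0,0,0]]]'>/dev/null && $G && 
python3 -m creep '[[[0.01,-0.001,0,0,0,0],[0.02,-0.002,0,0,0,0],[0.02,-0.002,0,0,0,0]]]'>/dev/null && $G; python3 jaw.py
```

```text
21.2 along 494.9 push 9.7 Fz -0.5 My 1.28
21.4 along 495.5 push 9.3 Fz -0.7 My 1.18
21.7 along 496.0 push 7.5 Fz -0.4 My 1.09
21.9 along 496.5 push 8.6 Fz -0.0 My 1.23
22.2 along 497.0 push 8.1 Fz -0.9 My 1.19
t 22.2 tip [664.8   9.5] jawrows [139.9 140.7] jawx [690.1   7.4] F [-8.4  0.1 -0.4] M [ 0.02  1.18 -0.06]
```

```bash
G="python3 g.py 10.5"; 
python3 -m creep '[[[0.01,-0.001,0,0,0,0],[0.02,-0.002,0,0,0,0],[0.02,-0.002,0,0,0,0]]]'>/dev/null && $G && 
python3 -m creep '[[[0.01,-0.001,0,0,0,0],[0.02,-0.002,0,0,0,0],[0.02,-0.002,0,0,0,0]]]'>/dev/null && $G && 
python3 -m creep '[[[0.01,-0.001,0,0,0,0],[0.02,-0.002,0,0,0,0],[0.02,-0.002,0,0,0,0]]]'>/dev/null && $G && 
python3 -m creep '[[[0.01,-0.001,0,0,0,0],[0.02,-0.002,0,0,0,0],[0.02,-0.002,0,0,0,0]]]'>/dev/null && $G && 
python3 -m creep '[[[0.01,-0.001,0,0,0,0],[0.02,-0.002,0,0,0,0],[0.02,-0.002,0,0,0,0]]]'>/dev/null && $G && 
python3 -m creep '[[[0.01,-0.001,0,0,0,0],[0.02,-0.002,0,0,0,0],[0.02,-0.002,0,0,0,0]]]'>/dev/null && $G && 
python3 -m creep '[[[0.01,-0.001,0,0,0,0],[0.02,-0.002,0,0,0,0],[0.02,-0.002,0,0,0,0]]]'>/dev/null && $G && 
python3 -m creep '[[[0.01,-0.001,0,0,0,0],[0.02,-0.002,0,0,0,0],[0.02,-0.002,0,0,0,0]]]'>/dev/null && $G; python3 jaw.py
```

```text
22.5 along 497.9 push 6.5 Fz -1.4 My 0.86
22.7 along 498.6 push 5.4 Fz -1.2 My 0.78
23.0 along 499.6 push 2.1 Fz -2.4 My 0.46
23.2 along 500.3 push 0.7 Fz -2.8 My 0.25
23.5 along 500.6 push -0.3 Fz -2.0 My 0.06
23.7 along 501.0 push -1.1 Fz -1.8 My 0.11
24.0 along 501.4 push 0.2 Fz -2.3 My 0.04
24.2 along 501.9 push -1.6 Fz -1.6 My -0.0
t 24.3 tip [669.6   8.9] jawrows [137.9 137.7] jawx [699.5   7.3] F [-0.1 -0.4 -1.8] M [ 0.    0.04 -0.02]
```

```bash
G="python3 g.py 7"; 
python3 -m creep '[[[0.01,-0.001,0,0,0,0],[0.02,-0.002,0,0,0,0],[0.02,-0.002,0,0,0,0]]]'>/dev/null && $G && 
python3 -m creep '[[[0.01,-0.001,0,0,0,0],[0.02,-0.002,0,0,0,0],[0.02,-0.002,0,0,0,0]]]'>/dev/null && $G && 
python3 -m creep '[[[0.01,-0.001,0,0,0,0],[0.02,-0.002,0,0,0,0],[0.02,-0.002,0,0,0,0]]]'>/dev/null && $G && 
python3 -m creep '[[[0.01,-0.001,0,0,0,0],[0.02,-0.002,0,0,0,0],[0.02,-0.002,0,0,0,0]]]'>/dev/null && $G && 
python3 -m creep '[[[0.01,-0.001,0,0,0,0],[0.02,-0.002,0,0,0,0],[0.02,-0.002,0,0,0,0]]]'>/dev/null && $G && 
python3 -m creep '[[[0.01,-0.001,0,0,0,0],[0.02,-0.002,0,0,0,0],[0.02,-0.002,0,0,0,0]]]'>/dev/null && $G && 
python3 -m creep '[[[0.01,-0.001,0,0,0,0],[0.02,-0.002,0,0,0,0],[0.02,-0.002,0,0,0,0]]]'>/dev/null && $G && 
python3 -m creep '[[[0.01,-0.001,0,0,0,0],[0.02,-0.002,0,0,0,0],[0.02,-0.002,0,0,0,0]]]'>/dev/null && $G && 
python3 -m creep '[[[0.01,-0.001,0,0,0,0],[0.02,-0.002,0,0,0,0],[0.02,-0.002,0,0,0,0]]]'>/dev/null && $G && 
python3 -m creep '[[[0.01,-0.001,0,0,0,0],[0.02,-0.002,0,0,0,0],[0.02,-0.002,0,0,0,0]]]'>/dev/null && $G; python3 jaw.py
```

```text
24.5 along 502.4 push 0.1 Fz -1.5 My 0.06
24.8 along 502.9 push 0.1 Fz -1.4 My 0.07
25.0 along 503.4 push 0.5 Fz -0.7 My 0.05
25.3 along 503.9 push -0.3 Fz -1.8 My 0.06
25.5 along 504.4 push 1.1 Fz -3.1 My 0.02
25.8 along 504.9 push -0.3 Fz -1.9 My 0.01
26.0 along 505.4 push -0.1 Fz -1.0 My 0.06
26.3 along 505.8 push 0.4 Fz -2.0 My 0.1
26.5 along 506.0 push 3.7 Fz -1.4 My 0.52
26.8 along 506.2 push 6.1 Fz 0.2 My 0.84
t 26.8 tip [673.9   8.6] jawrows [137.9 137.7] jawx [699.5   8. ] F [-5.4  1.  -0.1] M [ 0.07  0.77 -0.05]
```

```bash
python3 -m creep '[[[0.01,-0.001,0,0,0,0],[0.02,-0.002,0,0,0,0],[0.02,-0.002,0,0,0,0],[0.02,-0.002,0,0,0,0]]]'>/dev/null ; python3 g.py 7; 
python3 -m creep '[[[0.01,-0.001,0,0,0,0],[0.01,-0.001,0,0,0,0],[0.01,-0.001,0,0,0,0],[0.01,-0.001,0,0,0,0]]]'>/dev/null ; python3 g.py 7; python3 jaw.py
```

```text
27.2 along 506.3 push 8.1 Fz -0.2 My 1.06
27.5 along 506.4 push 8.6 Fz -0.7 My 1.26
t 27.6 tip [674.1   8.6] jawrows [137.9 137.7] jawx [699.4   7.3] F [-7.6  1.4 -0.5] M [ 0.06  1.2  -0.1 ]
```

Clip home: the force dropped at the snap, then rose again with the clip fast; tip-to-spindle gap is 17 mm as given. I back off and lift.

```bash
python3 -m creep '[[[-0.1,0.011,0,0,0,0],[-0.3,0.032,0,0,0,0],[-0.6,0.064,0,0,0,0],[-1,0.106,0,0,0,0],[-1.5,0.159,0,0,0,0],[-2,0.213,0,0,0,0],[-2.4,0.255,0,0,0,0],[-2.4,0.255,0.6,0,0,0],[-2.4,0.255,1.4,0,0,0],[-2.4,0.255,2.2,0,0,0],[-2.4,0.255,2.2,0,0,0],[-2.4,0.255,2.2,0,0,0],[-2.4,0.255,2.2,0,0,0]]]'
python3 - <<'E'
from h import *
np.set_printoptions(precision=1,suppress=True,linewidth=160)
T=ctrl.capture("top");r=T["image"][...,0].astype(int)
print(r[130:150,310:328])
S=ctrl.capture("side")["image"]
st=ctrl.sense();p=st["eef_pos"];q=st["ee_rot"];print(p,np.degrees(2*np.arctan2(q[2],q[1])-np.pi))
print("to rest",(np.array([432.8,281.5])-p[:2])/25)
E
```

```text
time_s: 28.63
eef_pos: [452.7, 32.1, 189.6]
ee_rot: [-0.0, 0.053, 0.999, 0.0]
force: [0.2, 0.1, -2.4]
grip_width: 0.194
grip_force: 78.7
[[ 56  56  55  57  57  58  80 117 138 146 150 151 152 148 139 120  82  46]
 [ 46  46  45  49  53  52  51  61  92 120 132 130 131 125 101  70  46  44]
 [ 37  38  36  35  38  38  39  40  40  43  53  54  46  46  48  46  40  47]
 [ 36  37  37  37  37  37  36  36  37  36  36  37  37  36  35  38  40  41]
 [ 37  37  36  37  36  35  35  36  35  34  35  35  36  37  36  36  38  37]
 [ 38  37  39  37  36  37  35  35  35  33  33  33  35  37  36  37  36  38]
 [ 38  35  36  37  37  36  37  40  46  51  50  39  35  36  35  36  37  37]
 [ 36  37  38  37  38  53  59  58  65  69  68  58  49  50  43  37  37  37]
 [ 35  36  38  37  53  94 101  78  72  73  74  68  76  95  77  37  37  36]
 [ 37  36  38  38  89 129 115  74  68  73  72  65  83 128 114  52  38  37]
 [ 36  38  37  38 113 132  88  52  63  69  66  59  53 114 125  77  38  36]
 [ 35  38  36  36 107 120  72  39  50  55  55  47  38 112 126  80  36  37]
 [ 37  37  36  37  87 121 109  72  50  42  41  34  64 122 113  50  37  37]
 [ 37  37  38  37  68 124 143 126 106  97  97  95 115 136 106  38  37  38]
 [ 37  37  38  36  51 104 133 139 147 150 151 152 150 130  82  37  37  37]
 [ 37  37  37  37  35  48  71  98 133 152 144 135 130  95  38  36  35  35]
 [ 36  36  35  36  36  36  36  47 105 136 103  31  36  37  37  36  36  37]
 [ 37  37  35  36  36  37  36  37  54  57  42  31  35  36  35  36  36  36]
 [ 36  35  36  36  36  36  36  32  30  30  31  33  36  37  37  36  36  38]
 [ 36  37  37  36  36  35  35  32  31  32  34  35  36  36  37  35  37  37]]
[452.7  32.1 189.4] -6.10230539024567
to rest [-0.8 10. ]
```

```bash
python3 -m creep '[[[-0.8,9.98,0,0,0,4.04],[-0.8,9.98,0,0,0,4.04],[-0.8,9.98,0,0,0,4.04],[-0.8,9.98,0,0,0,4.04],[-0.8,9.98,0,0,0,4.04],[-0.8,9.98,0,0,0,4.04],[-0.8,9.98,0,0,0,4.04],[-0.8,9.98,0,0,0,4.04],[-0.8,9.98,0,0,0,4.04],[-0.8,9.98,0,0,0,4.04],[-0.8,9.98,0,0,0,4.04],[-0.8,9.98,0,0,0,4.04]]]'
python3 - <<'E'
from h import *
np.set_printoptions(precision=1,suppress=True,linewidth=160)
T=ctrl.capture("top");S=ctrl.capture("side")
p=ctrl.sense()["eef_pos"]; q=ctrl.sense()["ee_rot"]; print(p,np.degrees(2*np.arctan2(q[2],q[1])-np.pi))
old=cv2.imread("pics/p2.png")[:,:,::-1];old=cv2.resize(old,(160,130),interpolation=cv2.INTER_AREA)
new=S["image"][90:220,220:380]
for im in(old,new):
    H,Sa,V=chan(im);m=(Sa<45)&(V>165);m[:,:50]=0;m[50:]=0;m[:,78:]=0
    v,u=np.nonzero(m);print(m.sum(),u.mean(),v.mean(),u.max(),v[u>=70].mean() if (u>=70).any() else None)
im=T["image"];H,Sa,V=chan(im);m=mask(im,(Sa<60)&(V>150),(212,150,35,50));P=plane(T,m,p[2]-50);print(m.sum(),axis(P)[:2] if m.sum() else None,P.max(0))
E
```

```text
time_s: 29.73
eef_pos: [433.6, 280.6, 190.4]
ee_rot: [-0.0, -0.122, 0.993, -0.0]
force: [-0.4, 1.0, -1.2]
grip_width: 0.197
grip_force: 78.8
[433.5 281.  190.5] 14.029086075916371
65 61.8 42.58461538461538 74 38.666666666666664
70 62.5 42.214285714285715 74 38.0
137 (array([515.6, 335.4]), array([ 0.9, -0.3])) [590.4 356.2]
```

```bash
python3 -m creep '[[[-0.02,0.02,-1,0,0,0],[-0.02,0.02,-2,0,0,0],[-0.02,0.02,-2.6,0,0,0],[-0.02,0.02,-2.9,0,0,0],[-0.02,0.02,-3.0,0,0,0],[-0.02,0.02,-3.1,0,0,0],[-0.02,0.02,-3.2,0,0,0],[-0.02,0.02,-3.28,0,0,0],[-0.02,0.02,-3.28,0,0,0],[-0.02,0.02,-3.28,0,0,0]]]'
python3 -m creep '[[[0,0,-0.04,0,0,0],[0,0,-0.08,0,0,0],[0,0,-0.12,0,0,0],[0,0,-0.12,0,0,0],[0,0,-0.12,0,0,0]]]'
```

```text
time_s: 30.67
eef_pos: [432.9, 282.1, 108.8]
ee_rot: [0.0, -0.123, 0.992, 0.0]
force: [0.1, -0.5, -1.2]
grip_width: 0.191
grip_force: 78.9
time_s: 31.08
eef_pos: [432.7, 282.1, 105.3]
ee_rot: [-0.0, -0.123, 0.992, -0.0]
force: [0.3, -0.9, -2.7]
grip_width: 0.194
grip_force: 78.9
```

```bash
G="python3 -c \"\"";
python3 -m creep '[[[0,0,-0.02,0,0,0],[0,0,-0.04,0,0,0],[0,0,-0.04,0,0,0]]]' | egrep 'eef|^force'
python3 -m creep '[[[0,0,-0.02,0,0,0],[0,0,-0.04,0,0,0],[0,0,-0.04,0,0,0]]]' | egrep 'eef|^force'
```

```text
eef_pos: [432.8, 282.1, 104.8]
force: [-2.3, -1.5, 4.0]
eef_pos: [432.8, 282.1, 104.7]
force: [-6.6, -3.2, 16.8]
```

```bash
python3 -m creep '[[[0,0,0.03,0,0,0],[0,0,0.03,0,0,0],[0,0,0.03,0,0,0]]]' | egrep 'eef|^force'
python3 -m creep '[[[0,0,0,0,0,0],[0,0,0,0,0,0],[0,0,0,0,0,0],[0,0,0,0,0,0],[0,0,0,0,0,0],[0,0,0,0,0,0]]]' 45
python3 -m creep '[[[0,0,0.5,0,0,0],[0,0,1.5,0,0,0],[0,0,3,0,0,0],[0,0,4.5,0,0,0],[-3,0,6,0,0,0],[-6,0,6,0,0,0],[-6,0,6,0,0,0],[-6,0,6,0,0,0],[-6,0,6,0,0,0],[-6,0,6,0,0,0]]]'
python3 - <<'E'
from h import *
np.set_printoptions(precision=1,suppress=True,linewidth=160)
T=ctrl.capture("top");S=ctrl.capture("side")
for c,b in((T,(215,165,50,75)),(S,(240,140,65,50))):
    im=c["image"];H,Sa,V=chan(im);m=mask(im,((H<8)|(H>172))&(Sa>140)&(V>90),b)
    P=plane(c,m,58);q,d,_=axis(P);s=(P-q)@d;print(m.sum(),q,np.degrees(np.arctan2(d[1],d[0])),s.min(),s.max())
im=T["image"];H,Sa,V=chan(im);m=mask(im,(Sa<60)&(V>150),(215,165,50,75));P=plane(T,m,54);print(m.sum(),axis(P)[:2],P.max(0))
r=T["image"][...,0].astype(int);print(r[137:148:2,312:328])
E
```

```text
eef_pos: [432.9, 282.2, 104.8]
force: [-3.1, -1.6, 8.9]
time_s: 32.33
eef_pos: [432.7, 282.1, 104.1]
ee_rot: [-0.0, -0.123, 0.992, -0.0]
force: [-0.2, 0.1, -0.3]
grip_width: 0.528
grip_force: 0.0
time_s: 33.17
eef_pos: [282.0, 282.3, 254.7]
ee_rot: [0.001, -0.123, 0.992, 0.0]
force: [1.2, 0.4, -0.1]
grip_width: 0.528
grip_force: 0.0
161 [431.3 281.6] 14.003940799679224 -49.703561128373295 51.512850724328736
87 [429.1 275.9] 13.94336976929718 -46.30186172765485 49.18537235967917
78 (array([536.8, 308. ]), array([1. , 0.2])) [589.  332.5]
[[ 38  38  37  53  61  59  64  70  69  58  50  50  42  37  37  37]
 [ 38  37  90 130 116  75  70  74  73  66  84 129 116  51  38  38]
 [ 37  37 108 121  74  39  52  55  55  48  38 113 128  80  37  38]
 [ 38  38  69 126 145 127 107  98  98  96 116 137 107  39  38  37]
 [ 37  37  36  49  71  98 135 154 146 137 132  97  38  37  36  37]
 [ 37  36  36  36  36  37  53  58  43  33  36  37  37  37  37  38]]
```

Fork back within ~2 mm and 0.1° of its first place. The clip is still round the spindle. I hand in.

```bash
python3 -c "
from rig import ctrl;print(ctrl.finish_job())"
```

```text
the job is handed in; nothing more can be done
None
```

The clip snapped home on the spindle (push readings peaked at about 10 N), the fork is back in its rest within about 2 mm and released, and the job is handed in at about 33 s with no verdict shown; I did not re-measure the other things on the counter.

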